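Seat the round bar against the set stop in the welding jig

ROBOT

A 6-joint arm with a two-finger parallel gripper is mounted at the origin on the work surface. World frame = base frame: x ahead of the robot, y to its left, z up, the work surface at z = 0. Lengths are in m, angles in rad, forces in N, time in s.
With the tool pointing down it reaches from about 0.35 to 0.725 m from the base axis. Payload 6 kg.
Tool frame: the origin (TCP) lies between the finger pads; the fingertips stand 25 mm ahead of it and the grasp point (between the pads) lies 6 mm ahead of it; z points along the fingers, y is the line along which they close (so a half turn about z gives the same grasp; the last joint's range is limited). The gripper opens to 85 mm and grips with 20 to 120 N. Pads are 22 mm wide; open, the fingers measure 114 mm over their backs; the gripper's body (76 mm by 85 mm) begins 54 mm behind the grasp point. The pads swing forward as they close: fully open they stand 13 mm farther back than shut.
Start: joints at [1.48, 0.04, 0.085, 0, -1.615, -0.334], TCP at [0.247, 0.547, 0.256] pointing down, gripper open.
Joint ranges: [-2.56, 2.56], [-1.29, 2.01], [-1.08, 1.49], [-3.29, 1.98], [-2.81, -0.18], [-2.99, 2.99]. Speed limits (rad/s): [2.57, 2.57, 3.01, 3.14, 3.14, 3.14].

INTERFACE

Orientations are given as a unit quaternion [x, y, z, w].
In Python, from cell import manip gives the robot as it stands.
- The arm moves only by the tool arm_command, never from a script. Its argument "steps" is a list of rows, each a list of 4 numbers: the shift along the world's x, y, z in m, then the turn about the world's z in degrees. In form: [[tx, ty, tz, roll], ...]. A call has 1 to 12 rows; each row is the pose to reach, as a shift and turn from the pose commanded when the call began; what a row does not reach only later rows make up. A row lasts 1/12 s, in which the tool goes at most 41.7 mm and 7.16 degrees, less where a joint would pass 70% of its speed; a pose out of reach is approached as far as the arm can. A call with a gripper value outside its range is refused whole. "hand" is the closure, from -1 (fully open) to 1 (shut), set as the call begins (left out, the last holds). The fingers move at their own pace and stop on an object; the grip force is fixed at half the most. Time passes only in rows, so rows that repeat a pose let the fingers close. It gives the time, the measured TCP pose, the force, the opening and the grip force at its end, in the units of the state.
- manip.observe(): the state, without advancing time (a new reading comes with each control period).
- manip.read_camera(name): name is "side" or "top" or "wrist"; returns the picture (400x640x3 uint8, blue, green, red); there is no depth.
- manip.calibration(name): a dict with "camera_matrix" (3x3 intrinsics, pixels), "world_to_cam" (4x4, takes a point from world to camera coordinates); the wrist camera has in their place "T_tool_cam" (4x4, takes a point from camera to tool coordinates, whose origin is the TCP and whose axes are the flange's). Camera axes: x right, y down, z forward; pixel columns grow to the right and rows downward; lengths in m; the calibration is good to about 2 mm. A picture is of the moment at which its call begins: read the wrist's pose just before it. calibration takes no time and is no camera call.
- manip.finish_job(): hands the job in; it is judged then, once.
The state is a dict: "time_s": time; "q": joint angles; "qvel": joint speeds; "effort": joint torques, N m; "eef_pos": TCP position; "tcp_rot": TCP orientation; "ft_force": force on the tool from outside, world axes, zero at the start; "ft_torque": the same for the moment, N m; "grip_width": opening from 0.0 (shut) to 1.0 (fully open); "grasp_force": force on a finger pad.
Only numpy, scipy, OpenCV 4.12 (cv2) and the standard library are available. Lean on these libraries where they do the work, as an engineer would, in place of code of your own. Each camera call takes 0.05 s, during which the arm holds its last target. There are 200 camera calls.

TASK

Take the bright bar with the yellow ring from the rack, lay it in the jig's V-groove and push it along the groove, in under the tinted guard, until it is fully home against the red stop, with the stop's sprung brass pin pressed in. Push gently: the stop is only held by a magnet and its setting must not slip. Leave the bar there, and leave the other two bars in their places in the rack.

Things in the scene. Friction and masses are not known exactly. Their poses are not given: they have to be found in the camera images.
- bar: the bar to seat: solid bright metal round bar, 30 mm in diameter, 100 mm long, about 0.55 kg, with a 12 mm wide yellow ring painted round its middle. Origin at its centre, x along its axis (both ends are alike). At the start it lies level in one of the three places of the rack, its axis along the rack's x.
- bar_dark: bystander: black bar of the same size, lying in another place of the rack. Origin at its centre, x along its axis.
- bar_copper: bystander: copper-coloured bar of the same size, lying in another place of the rack. Origin at its centre, x along its axis.
- rack: fixed grey plate 120 x 200 x 8 mm with three places 70 mm apart (y = -70, 0, 70 mm), each of two black V-cradles 12 mm thick at x = -36 and 36 mm. Origin on the table under its centre. Bars lie along its x, centred at x = 0, axes 51 mm above the table. Between the cradles the room around a bar is free down to the plate.
- jig: fixed jig. Origin on the table under its middle, x along the groove and towards the stop, z up. On a blue plate (70 mm wide, 8 mm thick) stands an aluminium 90-degree V-groove, x = -120 to 135 mm, y = 0: bottom line 30 mm, upper edges 42 mm above the table, 28 mm wide outside, so narrower than the bar. A bar lying in it has its axis 51 mm above the table and takes 3 to 12 N to push.
- guard_edge (a point): middle of the guard's front edge (yellow), on its underside, over the groove. The guard is a clear amber plate 120 mm wide, 4 mm thick, underside 106 mm above the table, reaching from here 150 mm along the jig's x, on two posts at its far end. In front of it (jig x below 0) the groove is open above: a bar centred at jig x = -60 mm or less is clear of it.
- groove_start (a point): middle of the groove's open outer end (jig x = -120 mm), at the height of the axis of a bar lying in the groove. The red stop (22 mm across, facing here) stands on that axis at the far end, under the guard; its place differs each time and is not measured. A bar fully home has its outer end 8 to 28 mm in beyond the guard's front edge, so the pushing tool must lean to reach in below the edge.
- stop_pin (a joint): how far the stop's brass spring pin (12 mm across) is pressed in, m: 0 untouched and standing 6 mm proud of the stop's face, 0.006 pressed flush, when the bar meets the solid stop. The spring pushes back with 0.5 N at first and 1.3 N when flush, less than the bar's friction in the groove, so the bar stays where it is left.
- stop_slip (a joint): how far the stop has been shoved back from its setting, m: 0 at the start. Its magnetic foot holds up to 16 N on the stop (on top of the bar's friction); pushed harder it slips along the groove and stays there.
Mind the look-alikes: they are no part of the job. What is shaped like the bar but blue or green is not meant.

How it is judged:
By the outcome, as a careful person would: the job done as asked, in the order asked, and still so for the second after the job is handed in, with the robot touching nothing.
It also fails if it takes over 67 s, if anything falls off the work surface, if the arm or the gripper's body presses on something with over 40 N, if the wrist force passes 120 N, or if a joint passes its speed limit or range.

## Working session

There is one attempt and no reset: what is moved stays moved. The work goes in short steps, Python scripts to look and compute and a tool call to move; the robot and the scene stay as the last step left them, time stands still between calls to the robot, and variables do not carry over. Pictures are saved under pics/ and viewed, at most 10 in all, crops included, and the job is handed in when it is done.

Besides the shell and the picture viewer there is one more tool, called after ">>>" as name([rows], argument=value, ...), one row to a line, values as JSON. arm_command: Moves the arm, as the interface text tells. Its arguments: {"type":"object","properties":{"steps":{"type":"array","items":{"type":"array","items":{"type":"number"}}},"hand":{"type":"number"}},"required":["steps"]}

```bash
mkdir -p pics; cat > h.py <<'E'
from cell import manip
import numpy as np, cv2
def snap(n,f): 
    im=manip.read_camera(n); cv2.imwrite('pics/'+f,im); return im
def ray(n,uv,z):
    c=manip.calibration(n); K=np.array(c['camera_matrix']); T=np.array(c['world_to_cam'])
    R,t=T[:3,:3],T[:3,3]; o=-R.T@t
    d=R.T@np.linalg.inv(K)@np.array([uv[0],uv[1],1.]); return o+d*(z-o[2])/d[2]
def proj(n,p):
    c=manip.calibration(n); K=np.array(c['camera_matrix']); T=np.array(c['world_to_cam'])
    q=K@(T[:3,:3]@np.array(p)+T[:3,3]); return q[:2]/q[2]
def st():
    s=manip.observe(); print(s['time_s'],np.round(s['eef_pos'],4),np.round(s['tcp_rot'],4),np.round(s['ft_force'],2),s['grip_width'],s['grasp_force']); return s
E
python3 - <<'E'
from h import *
s=st(); print(s['q'])
a=snap('top','top0.png'); b=snap('side','side0.png')
for n in('top','side'):
    c=manip.calibration(n);T=np.array(c['world_to_cam']);print(n,-T[:3,:3].T@T[:3,3],T[2,:3])
E
```

```text
0.0 [0.2471 0.5465 0.2552] [ 9.775e-01 -2.108e-01 -1.000e-04  9.000e-04] [ 0.13 -1.35  0.05] 0.99867329327475 0.0
[ 1.47972540e+00  4.08820648e-02  8.37966809e-02 -4.75593660e-04
 -1.61548534e+00 -3.33704414e-01]
top [ 0.39650187 -0.03129217  1.12870201] [ 0.20966627  0.02217391 -0.97752155]
side [0.5426726  0.75118945 0.58766687] [ 0.08956927 -0.83122189 -0.54867797]
```

View pics/top0.png

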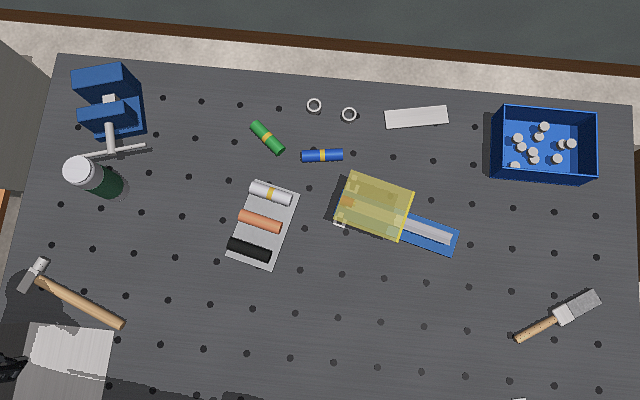

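View pics/side0.png

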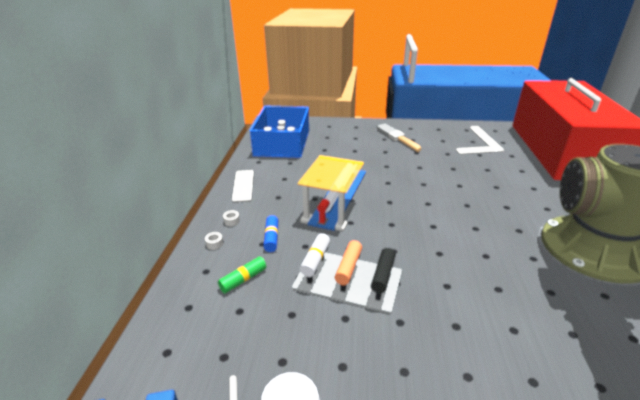

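Top view: candidates are the bright bar with a yellow ring (271,193) in the rack, copper (260,221), black (249,249), and off the rack the blue (322,155) and green (267,137) look-alikes. The one at (271,193) fits: bright metal, yellow ring and in the rack. The jig groove runs from its open end near (455,238) left to the stop under the guard near (345,205). I'll confirm in an enlarged crop.

```bash
python3 - <<'E'
from h import *
a=cv2.imread('pics/top0.png')
c=cv2.resize(a[160:280,220:420],None,fx=4,fy=4,interpolation=cv2.INTER_CUBIC); d=cv2.resize(a[165:265,325:465],None,fx=5,fy=5,interpolation=cv2.INTER_CUBIC)
cv2.imwrite('pics/c1.png',c); cv2.imwrite('pics/c2.png',d)
E
```

```text
(no output)
```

View pics/c1.png

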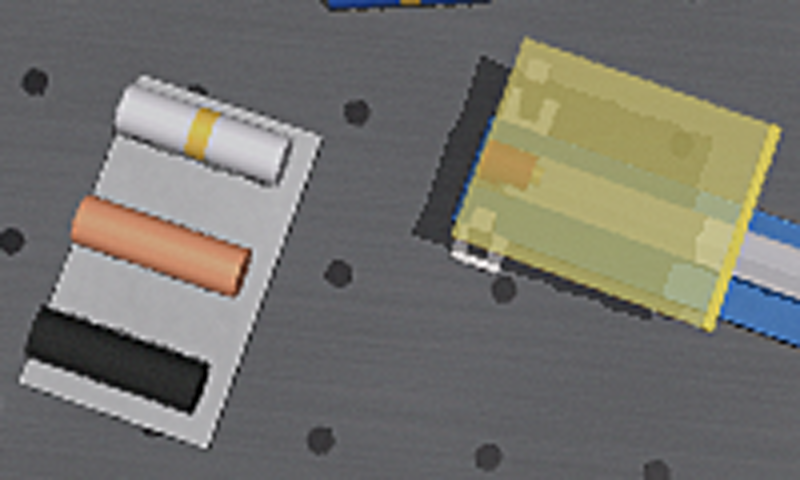

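View pics/c2.png

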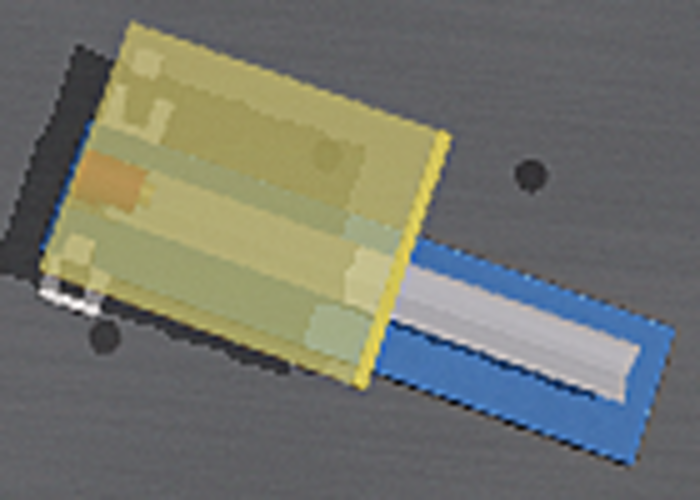

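The crop confirms the bright bar with the yellow ring, its centre at crop (203,134). The groove's open end has its upper corners at crop 2 (640,345) and (625,402). The guard's front corners are (450,132) and (365,388).

```bash
python3 - <<'E'
from h import *
A=lambda U,V,z:ray('top',((U+.5)/4-.5+220,(V+.5)/4-.5+160),z)
B=lambda U,V,z:ray('top',((U+.5)/5-.5+325,(V+.5)/5-.5+165),z)
for n,p in dict(ring=A(203,134,.053),cop=A(160,246,.053),dark=A(117,360,.053),barL=A(130,110,.051),barR=A(280,162,.051),cR=A(320,137,.008),cB=A(210,447,.008),cL=A(20,380,.008)).items():print(n,p)
g1,g2,g3,g4=B(450,132,.11),B(365,388,.11),B(132,22,.11),B(42,268,.11)
e1,e2=B(640,345,.042),B(625,402,.042)
p1,p2=B(674,325,.008),B(632,466,.008)
print('guard',g1,g2,g3,g4,np.linalg.norm(g1-g2),np.linalg.norm(g1-g3))
print('ge',(g1+g2)/2,'end',e1,e2,(e1+e2)/2,np.linalg.norm(e1-e2),'plate',p1,p2,np.linalg.norm(p1-p2),(p1+p2)/2)
ang=lambda d:np.degrees(np.arctan2(d[1],d[0]))
print('jig ang',ang(g3-g1),ang(g4-g2),ang((g1+g2)/2-(e1+e2)/2),np.linalg.norm(((g1+g2)/2-(e1+e2)/2)[:2]))
print('rack',ang(A(130,110,.051)-A(280,162,.051)),ang(A(20,380,.008)-A(210,447,.008)), ang(A(203,134,.053)-A(117,360,.053))-90, np.linalg.norm(A(20,380,.008)-A(210,447,.008)),'len',np.linalg.norm(A(130,110,.051)-A(280,162,.051)))
print((A(320,137,.008)+A(20,380,.008))/2)
print(manip.calibration('wrist'))
s=manip.observe()
from scipy.spatial.transform import Rotation as R
print(R.from_quat(s['tcp_rot']).as_matrix())
E
```

```text
ring [0.61861736 0.13592866 0.053     ]
cop [0.55041883 0.15226598 0.053     ]
dark [0.48279515 0.16804019 0.053     ]
barL [0.62911658 0.18076596 0.051     ]
barR [0.60686184 0.08935414 0.051     ]
cR [0.63310906 0.07175081 0.008     ]
cB [0.44117755 0.11496865 0.008     ]
cL [0.46896929 0.23199926 0.008     ]
guard [ 0.6432976  -0.19057661  0.11      ] [ 0.52609482 -0.16101553  0.11      ] [ 0.67965387 -0.04568861  0.11      ] [ 0.56461425 -0.01656634  0.11      ] 0.1208732789995635 0.14937974918048375
ge [ 0.58469621 -0.17579607  0.11      ] end [ 0.5673294  -0.29520565  0.042     ] [ 0.54018076 -0.28951776  0.042     ] [ 0.55375508 -0.2923617   0.042     ] 0.02773807471840316 plate [ 0.58393055 -0.31923603  0.008     ] [ 0.51469655 -0.30230644  0.008     ] 0.07127381707021682 [ 0.54931355 -0.31077123  0.008     ]
jig ang 75.9137943613229 75.06871323686778 75.13424322988442 0.12060223830731884
rack 76.31718867770498 76.64118641804778 -103.3018074927929 0.12028526283339673 len 0.09408185479186637
[0.55103917 0.15187504 0.008     ]
{'camera_matrix': array([[281.25073713,   0.        , 313.0073802 ],
       [  0.        , 281.25073713, 199.18320315],
       [  0.        ,   0.        ,   1.        ]]), 'T_tool_cam': array([[-3.91290777e-04, -9.52143471e-01, -3.05651202e-01,
         7.81365826e-02],
       [ 9.99999804e-01, -5.21698462e-04,  3.44971927e-04,
         6.25158206e-04],
       [-4.87920530e-04, -3.05651007e-01,  9.52143489e-01,
        -1.17301055e-01],
       [ 0.00000000e+00,  0.00000000e+00,  0.00000000e+00,
         1.00000000e+00]])}
[[ 9.11098776e-01 -4.12187711e-01 -5.57261676e-04]
 [-4.12188072e-01 -9.11097530e-01 -1.51162467e-03]
 [ 1.15353379e-04  1.60693601e-03 -9.99998702e-01]]
```

>>> arm_command([
  [0.03,-0.033,-0.005,-7],
  [0.06,-0.066,-0.01,-14],
  [0.09,-0.1,-0.02,-21],
  [0.12,-0.132,-0.03,-28],
  [0.145,-0.16,-0.035,-34],
  [0.17,-0.19,-0.04,-40],
  [0.195,-0.217,-0.045,-46],
  [0.22,-0.245,-0.05,-52],
  [0.247,-0.273,-0.055,-58],
  [0.27,-0.3,-0.06,-64],
  [0.295,-0.327,-0.065,-70],
  [0.32,-0.354,-0.07,-75],
], hand=-0.2)

```text
time_s: 1.1
eef_pos: [0.568, 0.191, 0.1857]
tcp_rot: [-0.645, 0.764, 0.0, -0.0]
ft_force: [0.3, 0.8, 0.7]
grip_width: 0.602
grasp_force: 0.0
```

>>> arm_command([
  [0.026,-0.028,-0.015,-2],
  [0.052,-0.057,-0.025,-4],
  [0.052,-0.057,-0.03,-4.2],
  [0.052,-0.057,-0.03,-4.2],
  [0.052,-0.057,-0.03,-4.2],
])

```text
time_s: 1.52
eef_pos: [0.619, 0.1354, 0.1555]
tcp_rot: [-0.619, 0.786, 0.0, -0.001]
ft_force: [-0.1, 0.5, -0.2]
grip_width: 0.6
grasp_force: 0.0
```

```bash
python3 - <<'E'
from h import *
from scipy.spatial.transform import Rotation as R
s=st(); print(s['q']); Rm=R.from_quat(s['tcp_rot']).as_matrix(); print(np.degrees(np.arctan2(Rm[1,1],Rm[0,1])))
im=snap('wrist','w1.png')
# predicted bar centre and ends in wrist picture
c=manip.calibration('wrist');K=c['camera_matrix'];T=np.eye(4);T[:3,:3]=Rm;T[:3,3]=s['eef_pos'];M=np.linalg.inv(T@c['T_tool_cam'])
u=np.array([.2334,.9724,0])
for d in(-.05,0,.05):
    p=np.array([.619,.1357,.066])+u*d; q=K@(M[:3,:3]@p+M[:3,3]); print(d,q[:2]/q[2])
    cv2.circle(im,tuple((q[:2]/q[2]).astype(int)),4,(255,0,255),1)
cv2.imwrite('pics/w1.png',im)
E
```

```text
1.5167 [0.619  0.1354 0.1555] [-6.187e-01  7.856e-01  2.000e-04 -8.000e-04] [-0.12  0.5  -0.17] 0.6003900781834832 0.0
[ 5.30585764e-01  1.41349345e-01  9.49062976e-03 -2.16285442e-04
 -1.44064549e+00 -7.67227450e-01]
166.43977062769486
-0.05 [312.32126197 151.1068158 ]
0 [312.46329664 214.96200851]
0.05 [312.58699361 270.57303714]
```

View pics/w1.png

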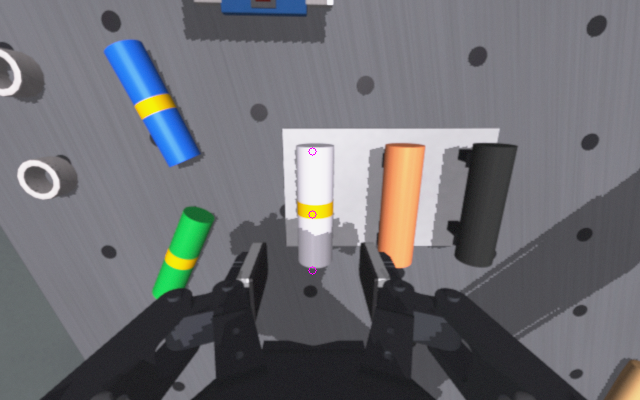

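The wrist view shows the bright bar, with its ring at (315,211), between the open pads. The prediction was (312,215), so it is about 2 mm off. Copper (403,205) clears the finger. I'll descend and grip.

>>> arm_command([
  [-0.001,-0.001,-0.025,0],
  [-0.001,-0.001,-0.05,0],
  [-0.001,-0.001,-0.07,0],
  [-0.001,-0.001,-0.082,0],
  [-0.001,-0.001,-0.0875,0],
  [-0.001,-0.001,-0.0875,0],
  [-0.001,-0.001,-0.0875,0],
])

```text
time_s: 2.15
eef_pos: [0.6188, 0.1353, 0.0703]
tcp_rot: [-0.619, 0.785, -0.0, 0.001]
ft_force: [0.2, 0.4, 0.9]
grip_width: 0.6
grasp_force: 0.0
```

>>> arm_command([
  [0,0,0,0],
  [0,0,0,0],
  [0,0,0,0],
  [0,0,0,0],
  [0,0,0,0],
  [0,0,0,0],
  [0,0,0,0],
  [0,0,0,0],
], hand=1)

```text
time_s: 2.82
eef_pos: [0.6176, 0.1355, 0.071]
tcp_rot: [-0.619, 0.785, 0.001, 0.0]
ft_force: [-9.4, 2.3, 7.9]
grip_width: 0.327
grasp_force: 59.8
```

>>> arm_command([
  [0,0,0.01,0],
  [0,0,0.025,0],
  [0,0,0.05,0],
  [0,0,0.08,0],
  [0,0,0.1,0],
  [0,0,0.1,0],
  [0,0,0.1,0],
])

```text
time_s: 3.4
eef_pos: [0.6185, 0.1349, 0.1694]
tcp_rot: [-0.619, 0.786, 0.0, 0.001]
ft_force: [-0.2, 0.3, -6.9]
grip_width: 0.324
grasp_force: 60.9
```

```bash
python3 - <<'E'
from h import *
from scipy.spatial.transform import Rotation as R
s=st(); Rm=R.from_quat(s['tcp_rot']).as_matrix(); print(np.degrees(np.arctan2(Rm[1,1],Rm[0,1])))
im=snap('wrist','w2.png')
E
```

```text
3.4 [0.6185 0.1349 0.1694] [-6.187e-01  7.856e-01  3.000e-04  1.000e-03] [-0.18  0.32 -6.9 ] 0.3236570326003419 60.88723540306091
166.44288165767048
```

View pics/w2.png

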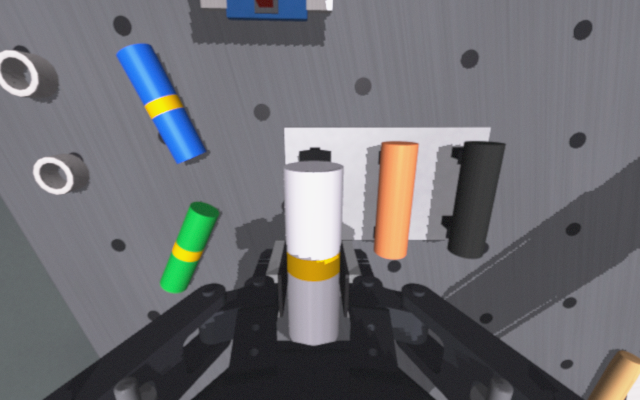

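The bar is held level at about 5 mm off its middle along the axis, and its place in the rack is empty. I'll carry it over the guard to hover above the open groove.

>>> arm_command([
  [-0.003,-0.02,0.01,0],
  [-0.007,-0.055,0.02,-0.9],
  [-0.012,-0.09,0.02,-0.9],
  [-0.017,-0.125,0.02,-0.9],
  [-0.022,-0.16,0.02,-0.9],
  [-0.026,-0.195,0.02,-0.9],
  [-0.031,-0.23,0.02,-0.9],
  [-0.036,-0.265,0.02,-0.9],
  [-0.04,-0.3,0.02,-0.9],
  [-0.045,-0.335,0.02,-0.9],
  [-0.048,-0.358,0.01,-0.9],
  [-0.05,-0.372,0,-0.9],
])

```text
time_s: 4.45
eef_pos: [0.5668, -0.2398, 0.1661]
tcp_rot: [-0.612, 0.791, 0.001, -0.001]
ft_force: [0.2, 1.3, -6.9]
grip_width: 0.326
grasp_force: 60.8
```

>>> arm_command([
  [0,0,-0.02,0],
  [0,0,-0.035,0],
  [0,0,-0.045,0],
  [0,0,-0.045,0],
  [0,0,-0.045,0],
  [0,0,-0.045,0],
])

```text
time_s: 4.95
eef_pos: [0.5687, -0.2372, 0.1245]
tcp_rot: [-0.613, 0.79, -0.0, 0.0]
ft_force: [1.2, 0.1, -4.7]
grip_width: 0.32
grasp_force: 60.6
```

```bash
python3 - <<'E'
from h import *
from scipy.spatial.transform import Rotation as R
s=st(); print(s['q']);Rm=R.from_quat(s['tcp_rot']).as_matrix(); print(np.degrees(np.arctan2(Rm[1,1],Rm[0,1])))
im=snap('wrist','w3.png')
E
```

```text
4.95 [ 0.5687 -0.2372  0.1245] [-6.129e-01  7.901e-01 -5.000e-04  1.000e-04] [ 1.18  0.1  -4.71] 0.31977095348940526 60.576127767562866
[-7.01894427e-02  1.06342960e-01 -8.58295588e-02  6.04796089e-04
 -1.37783174e+00 -1.81179262e-01]
165.6042771027749
```

View pics/w3.png

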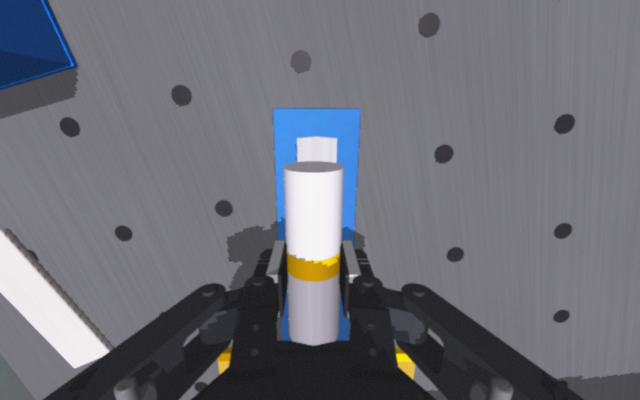

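The view from above shows the groove's open end at columns 297–337, row 138, parallel to the bar and about 1.5–2 mm to its right. The yellow guard edge is clear behind the fingers. I'll shift and lower.

>>> arm_command([
  [-0.0015,0.0004,-0.01,0],
  [-0.0015,0.0004,-0.025,0],
  [-0.0015,0.0004,-0.038,0],
  [-0.0015,0.0004,-0.046,0],
  [-0.0015,0.0004,-0.05,0],
  [-0.0015,0.0004,-0.051,0],
  [-0.0015,0.0004,-0.052,0],
  [-0.0015,0.0004,-0.053,0],
  [-0.0015,0.0004,-0.053,0],
  [-0.0015,0.0004,-0.053,0],
])

```text
time_s: 5.83
eef_pos: [0.5671, -0.2371, 0.0716]
tcp_rot: [-0.613, 0.79, -0.0, 0.0]
ft_force: [-0.2, 1.2, -2.6]
grip_width: 0.328
grasp_force: 61.0
```

>>> arm_command([
  [0,0,-0.0005,0],
  [0,0,-0.001,0],
  [0,0,-0.0015,0],
  [0,0,-0.0015,0],
  [0,0,-0.0015,0],
])

```text
time_s: 6.25
eef_pos: [0.5671, -0.2371, 0.0715]
tcp_rot: [-0.613, 0.79, -0.001, 0.0]
ft_force: [-5.6, 3.4, 6.4]
grip_width: 0.326
grasp_force: 62.1
```

Contact: the bar is seated with the weight taken. I'll release and lift.

>>> arm_command([
  [0,0,0.001,0],
  [0,0,0.001,0],
  [0,0,0.001,0],
  [0,0,0.001,0],
  [0,0,0.001,0],
], hand=-0.2)

```text
time_s: 6.67
eef_pos: [0.567, -0.237, 0.0704]
tcp_rot: [-0.613, 0.79, -0.0, 0.0]
ft_force: [-0.7, -0.4, -0.1]
grip_width: 0.598
grasp_force: 0.0
```

>>> arm_command([
  [0,0,0.01,0],
  [0,0,0.03,0],
  [0,0,0.06,0],
  [0,0,0.09,0],
  [0,0,0.11,0],
  [0,0,0.11,0],
  [0,0,0.11,0],
], hand=-1)

```text
time_s: 7.25
eef_pos: [0.5675, -0.2371, 0.1828]
tcp_rot: [-0.613, 0.79, -0.001, 0.001]
ft_force: [0.3, 0.5, -0.9]
grip_width: 0.997
grasp_force: 0.0
```

```bash
python3 - <<'E'
from h import *
s=st(); print(s['q'])
im=snap('wrist','w4.png'); im2=snap('side','s4.png')
cv2.imwrite('pics/m4.png',np.vstack([im[100:400],cv2.resize(im2[110:260,240:560],(640,300),interpolation=cv2.INTER_CUBIC)]))
E
```

```text
7.25 [ 0.5675 -0.2371  0.1828] [-0.6126  0.7904 -0.0014  0.0013] [ 0.33  0.46 -0.9 ] 0.9973109403375487 0.0
[-7.03661763e-02  8.07214609e-02 -6.40096325e-03  3.77593023e-04
 -1.47983985e+00 -1.81677968e-01]
```

View pics/m4.png

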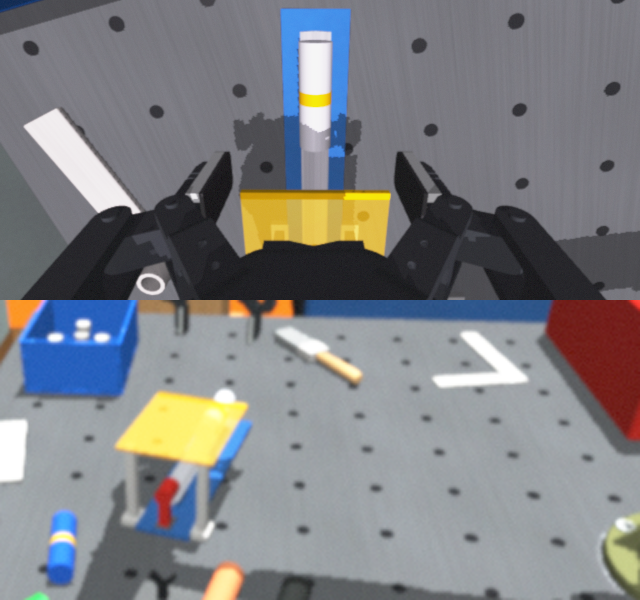

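The bright bar lies in the groove with its ring at picture (315,99), in front of the guard edge. The open fingers' elbows at (110,215) and (515,215) stand wider than the fingertips. With this interface the tool can't lean, so a bare finger can't reach 8–28 mm under the guard from above. I'll hold the free-lying blue bar as a level push rod, keeping the gripper body above the guard, and put it back where it was. This leaves both rack bars alone. First I'll measure the blue bar.

```bash
python3 - <<'E'
from h import *
a=cv2.imread('pics/top0.png')[140:172,295:350].astype(int)
b,g,r=a[...,0],a[...,1],a[...,2]
m=((b>g+40)|((r>b+60)&(g>b+40))).astype(np.uint8)
n,l,s_,c=cv2.connectedComponentsWithStats(m); k=1+np.argmax(s_[1:,4]); pts=np.argwhere(l==k)[:,::-1].astype(np.float32)
(cx,cy),(w,h),an=cv2.minAreaRect(pts);print(cx+295,cy+140,w,h,an,len(pts))
box=cv2.boxPoints(((cx+295,cy+140),(w,h),an)); W=np.array([ray('top',p,.02) for p in box]); print(W)
print('centre',W.mean(0)); e=W[1]-W[0];f=W[2]-W[1]; e=e if np.linalg.norm(e)>np.linalg.norm(f) else f
print(np.linalg.norm(e),np.degrees(np.arctan2(e[1],e[0])))
# cross-check from wrist picture 1 (ring centre of the blue bar at 155,105; ends 127,45 / 185,160)
from scipy.spatial.transform import Rotation as R
c=manip.calibration('wrist');K=c['camera_matrix'];T=np.eye(4);T[:3,:3]=R.from_quat([-.6187,.7856,.0002,-.0008]).as_matrix();T[:3,3]=[.619,.1354,.1555];M=T@c['T_tool_cam']
for p in((155,105),(127,45),(185,160)):
    d=M[:3,:3]@np.linalg.inv(K)@np.array([*p,1]);o=M[:3,3];print(o+d*(.022-o[2])/d[2])
E
```

```text
322.0101833343506 154.71380138397217 11.60589599609375 40.477943420410156 87.27368927001953 474
[[ 0.74114014  0.07858574  0.02      ]
 [ 0.75590574 -0.01992842  0.02      ]
 [ 0.72648422 -0.02408252  0.02      ]
 [ 0.71182129  0.07390332  0.02      ]]
centre [0.73383785 0.02711953 0.02      ]
0.09961457800672625 -81.47578757813046
[0.72916505 0.02412648 0.022     ]
[ 0.73264802 -0.02335033  0.022     ]
[0.72179451 0.07402114 0.022     ]
```

>>> arm_command([
  [0.015,0.025,0,2],
  [0.031,0.052,0,5],
  [0.047,0.079,0,8],
  [0.063,0.106,0,11],
  [0.079,0.133,0,14],
  [0.096,0.16,0,17],
  [0.112,0.187,0,20],
  [0.128,0.213,0,22],
  [0.143,0.238,0,22],
  [0.1535,0.253,0,22],
  [0.1535,0.253,-0.02,22],
  [0.1535,0.253,-0.04,22],
])

```text
time_s: 8.35
eef_pos: [0.7208, 0.0176, 0.1391]
tcp_rot: [0.753, -0.658, 0.0, 0.0]
ft_force: [-0.1, 0.0, 0.0]
grip_width: 1.002
grasp_force: 0.0
```

>>> arm_command([
  [0,0,-0.015,0],
  [0,0,-0.035,0],
  [0,0,-0.035,0],
  [0,0,-0.035,0],
])

```text
time_s: 8.68
eef_pos: [0.7191, 0.0158, 0.1029]
tcp_rot: [0.752, -0.659, -0.001, 0.002]
ft_force: [0.2, -0.7, 1.6]
grip_width: 1.001
grasp_force: 0.0
```

```bash
python3 - <<'E'
from h import *
from scipy.spatial.transform import Rotation as R
s=st(); print(s['q']);Rm=R.from_quat(s['tcp_rot']).as_matrix(); print(np.degrees(np.arctan2(Rm[1,1],Rm[0,1])))
im=snap('wrist','w5.png')
E
```

```text
8.6833 [0.7191 0.0158 0.1029] [ 0.7522 -0.6589 -0.0013  0.002 ] [ 0.24 -0.71  1.64] 1.0005043332203365 0.0
[ 2.98556755e-01  3.87587445e-01  2.06253796e-01 -1.35750342e-04
 -1.39427208e+00 -1.66576274e-01]
-172.43955062622405
```

View pics/w5.png

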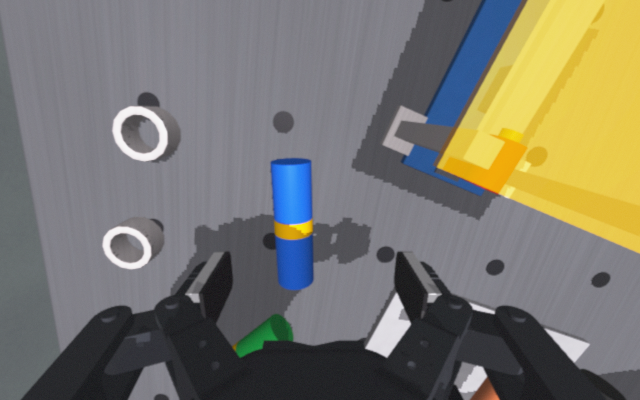

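The blue bar (ring at (294,230)) lies between the open pads, 13 mm off centre and 7 mm along, as wanted. Lowering to grip it.

>>> arm_command([
  [0.004,0,-0.015,0],
  [0.006,0,-0.03,0],
  [0.006,0,-0.045,0],
  [0.006,0,-0.056,0],
  [0.006,0,-0.062,0],
  [0.006,0,-0.065,0],
  [0.006,0,-0.065,0],
  [0.006,0,-0.065,0],
])

```text
time_s: 9.4
eef_pos: [0.7267, 0.016, 0.0411]
tcp_rot: [0.752, -0.659, 0.0, -0.0]
ft_force: [0.6, 0.2, 0.3]
grip_width: 1.002
grasp_force: 0.0
```

>>> arm_command([
  [0.002,0,-0.003,0],
  [0.005,0,-0.006,0],
  [0.005,0,-0.006,0],
  [0.005,0,-0.006,0],
])

```text
time_s: 9.73
eef_pos: [0.7313, 0.016, 0.034]
tcp_rot: [0.752, -0.659, -0.0, 0.0]
ft_force: [0.0, -0.1, -1.5]
grip_width: 1.002
grasp_force: 0.0
```

>>> arm_command([
  [0,0,0,0],
  [0,0,0,0],
  [0,0,0,0],
  [0,0,0,0],
  [0,0,0,0],
  [0,0,0,0],
  [0,0,0,0],
  [0,0,0,0],
  [0,0,0,0],
  [0,0,0,0],
], hand=1)

```text
time_s: 10.57
eef_pos: [0.7318, 0.0161, 0.0351]
tcp_rot: [0.752, -0.659, 0.001, -0.001]
ft_force: [1.1, 0.5, 4.3]
grip_width: 0.326
grasp_force: 59.9
```

>>> arm_command([
  [0,0,0.01,0],
  [0,0,0.03,0],
  [0,0,0.06,0],
  [0,0,0.09,0],
  [0,0,0.12,0],
  [0,0,0.14,0],
  [0,0,0.14,0],
  [0,0,0.14,0],
])

```text
time_s: 11.23
eef_pos: [0.7307, 0.0164, 0.1732]
tcp_rot: [0.752, -0.659, -0.001, 0.0]
ft_force: [-0.1, -0.0, -6.3]
grip_width: 0.322
grasp_force: 60.1
```

```bash
python3 - <<'E'
from h import *
from scipy.spatial.transform import Rotation as R
s=st(); print(s['q']);Rm=R.from_quat(s['tcp_rot']).as_matrix(); print(np.degrees(np.arctan2(Rm[1,1],Rm[0,1])))
im=snap('wrist','w6.png')
E
```

```text
11.2333 [0.7307 0.0164 0.1732] [ 7.521e-01 -6.590e-01 -1.000e-03  1.000e-04] [-0.1  -0.02 -6.33] 0.32217606206147725 60.07719397544861
[ 0.29389011  0.39500999  0.34474536 -0.00153938 -1.5218378  -0.16201684]
-172.4485345437927
```

View pics/w6.png

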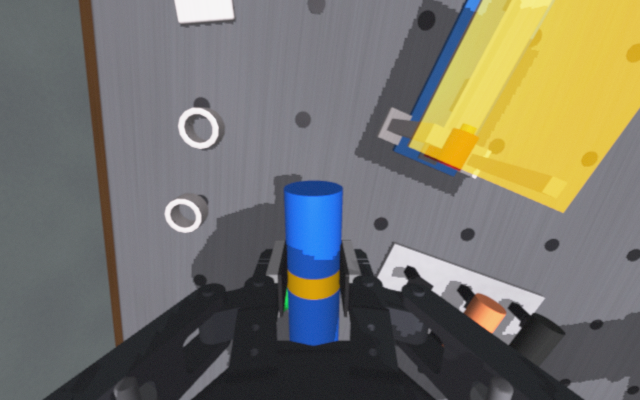

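The blue bar is held level, its ring 7 mm ahead of the TCP, so it reaches about 57 mm ahead of the tool along the groove. Carrying it over the jig to behind the groove's open end.

>>> arm_command([
  [-0.01,-0.02,0.01,-2],
  [-0.027,-0.052,0.015,-5],
  [-0.044,-0.085,0.015,-8],
  [-0.061,-0.117,0.015,-11],
  [-0.079,-0.15,0.015,-14],
  [-0.096,-0.183,0.015,-17],
  [-0.113,-0.215,0.015,-20],
  [-0.13,-0.248,0.015,-22],
  [-0.147,-0.28,0.015,-22],
  [-0.164,-0.312,0.015,-22],
  [-0.181,-0.345,0.01,-22],
  [-0.1948,-0.371,0,-22],
])

```text
time_s: 12.28
eef_pos: [0.5342, -0.3566, 0.1718]
tcp_rot: [-0.612, 0.791, 0.002, -0.001]
ft_force: [0.6, -0.8, -5.4]
grip_width: 0.32
grasp_force: 60.3
```

>>> arm_command([
  [0,0,-0.02,0],
  [0,0,-0.045,0],
  [0,0,-0.07,0],
  [0,0,-0.088,0],
  [0,0,-0.096,0],
  [0,0,-0.099,0],
  [0,0,-0.099,0],
  [0,0,-0.099,0],
])

```text
time_s: 12.95
eef_pos: [0.5368, -0.3551, 0.076]
tcp_rot: [-0.613, 0.79, -0.0, -0.0]
ft_force: [-0.1, 0.1, -5.3]
grip_width: 0.323
grasp_force: 60.2
```

```bash
python3 - <<'E'
from h import *
from scipy.spatial.transform import Rotation as R
s=st(); Rm=R.from_quat(s['tcp_rot']).as_matrix(); print(np.degrees(np.arctan2(Rm[1,1],Rm[0,1])))
u=np.array([.2504,.9681]);n=np.array([-.9681,.2504]);p=np.array(s['eef_pos'])[:2];print('jig x',u@p+.0242,'lat',n@p+.6077)
E
```

```text
12.95 [ 0.5368 -0.3551  0.076 ] [-6.128e-01  7.903e-01 -4.000e-04 -1.000e-04] [-0.13  0.15 -5.3 ] 0.32284191245431515 60.17946124076843
165.5776534082046
jig x -0.1851554170801276 lat -0.0008630112677084911
```

>>> arm_command([
  [0.0005,0.005,-0.002,0],
  [0.0018,0.01,-0.002,0],
  [0.003,0.015,-0.002,0],
  [0.005,0.0225,-0.002,0],
  [0.007,0.03,-0.002,0],
  [0.009,0.0375,-0.002,0],
  [0.011,0.045,-0.002,0],
  [0.0128,0.0525,-0.002,0],
  [0.0148,0.06,-0.002,0],
  [0.0167,0.0675,-0.002,0],
  [0.0187,0.075,-0.002,0],
  [0.0205,0.082,-0.002,0],
])

```text
time_s: 13.95
eef_pos: [0.5574, -0.2725, 0.0739]
tcp_rot: [-0.613, 0.79, -0.001, -0.0]
ft_force: [-0.3, -5.8, -4.7]
grip_width: 0.321
grasp_force: 60.3
```

```bash
cat > j.py <<'E'
from h import *
s=manip.observe();u=np.array([.2504,.9681]);n=np.array([-.9681,.2504]);p=np.array(s['eef_pos'])[:2];f=np.array(s['ft_force'])
print('t',s['time_s'],'jig x %.2f lat %.2f z %.2f mm'%((u@p+.0242)*1e3,(n@p+.6077)*1e3,s['eef_pos'][2]*1e3),'Fu %.2f Fn %.2f Fz %.2f'%(u@f[:2],n@f[:2],f[2]))
E
python3 j.py
```

```text
t 13.95 jig x -100.08 lat -0.12 z 73.94 mm Fu -5.71 Fn -1.14 Fz -4.68
```

Pushing at about 6 N, which is the bar's friction. Continuing slower.

>>> arm_command([
  [0.001,0.004,0,0],
  [0.002,0.008,0,0],
  [0.003,0.012,0,0],
  [0.004,0.016,0,0],
  [0.005,0.02,0,0],
  [0.006,0.024,0,0],
  [0.007,0.028,0,0],
  [0.008,0.032,0,0],
  [0.009,0.035,0,0],
  [0.0095,0.037,0,0],
  [0.01,0.0385,0,0],
])

```text
time_s: 14.87
eef_pos: [0.5672, -0.2345, 0.0739]
tcp_rot: [-0.613, 0.79, -0.001, -0.0]
ft_force: [-1.1, -4.5, -3.6]
grip_width: 0.327
grasp_force: 60.3
```

```bash
python3 j.py; python3 - <<'E'
from h import *
# stop face / pin estimate from the first top picture (crop2 pixels: red face 145,190; pin tip 152,195)
B=lambda U,V,z:ray('top',((U+.5)/5-.5+325,(V+.5)/5-.5+165),z)
u=np.array([.2504,.9681])
for p in((145,190),(152,195)): print(u@B(*p,.058)[:2]+.0242)
E
```

```text
t 14.8667 jig x -60.77 lat -0.12 z 73.86 mm Fu -4.60 Fn -0.05 Fz -3.57
0.12021431740136179
0.11637573366153452
```

>>> arm_command([
  [0.0004,0.0015,0,0],
  [0.0008,0.003,0,0],
  [0.0011,0.0044,0,0],
  [0.0015,0.0058,0,0],
  [0.0019,0.0073,0,0],
  [0.0023,0.0087,0,0],
  [0.0025,0.0097,0,0],
  [0.0027,0.0104,0,0],
])

```text
time_s: 15.53
eef_pos: [0.5698, -0.2242, 0.0738]
tcp_rot: [-0.613, 0.79, -0.001, -0.0]
ft_force: [-0.0, -6.7, -4.1]
grip_width: 0.324
grasp_force: 60.3
```

```bash
python3 j.py; python3 - <<'E'
from h import *
im=manip.read_camera('side'); cv2.imwrite('pics/s7.png',im)
a=manip.read_camera('top'); cv2.imwrite('pics/t7.png',a)
# profile along the groove line through the guard, z = .066 (bar top), jig x in mm: BGR
u=np.array([.2504,.9681]);n=np.array([-.9681,.2504])
for x in range(84,136,3):
    p=u*(x/1e3-.0242)-n*.6085; q=proj('top',[*p,.062]); v=cv2.getRectSubPix(a,(1,1),tuple(map(float,q)))[0,0]; print(x,np.round(q,1),v)
E
```

```text
t 15.5333 jig x -50.18 lat -0.09 z 73.84 mm Fu -6.52 Fn -1.64 Fz -4.14
84 [368.3 208.1] [46 61 61]
87 [367.1 207.6] [63 86 86]
90 [365.8 207.2] [68 94 94]
93 [364.6 206.8] [72 98 98]
96 [363.4 206.3] [ 75 103 102]
99 [362.2 205.9] [ 79 109 107]
102 [360.9 205.4] [ 83 112 112]
105 [359.7 205. ] [ 86 116 117]
108 [358.5 204.6] [ 87 118 118]
111 [357.3 204.1] [ 89 118 118]
114 [356.  203.7] [ 89 121 120]
117 [354.8 203.2] [ 91 122 122]
120 [353.6 202.8] [ 89 120 120]
123 [352.4 202.4] [ 87 117 119]
126 [351.1 201.9] [ 86 116 116]
129 [349.9 201.5] [ 89 119 119]
132 [348.7 201. ] [ 88 118 119]
135 [347.5 200.6] [ 89 119 118]
```

>>> arm_command([
  [0.0001,0.0005,0,0],
  [0.0003,0.001,0,0],
  [0.0004,0.0015,0,0],
  [0.0005,0.002,0,0],
])

```text
time_s: 15.97
eef_pos: [0.5703, -0.2223, 0.0739]
tcp_rot: [-0.613, 0.79, -0.001, -0.0]
ft_force: [0.8, -5.6, -3.6]
grip_width: 0.32
grasp_force: 60.3
```

>>> arm_command([
  [0.0001,0.0005,0,0],
  [0.0003,0.001,0,0],
  [0.0004,0.0015,0,0],
  [0.0004,0.0015,0,0],
])

```text
time_s: 16.3
eef_pos: [0.5707, -0.2208, 0.0738]
tcp_rot: [-0.613, 0.79, -0.0, -0.0]
ft_force: [0.2, -5.8, -2.6]
grip_width: 0.322
grasp_force: 60.3
```

>>> arm_command([
  [0.0001,0.0005,0,0],
  [0.0003,0.001,0,0],
  [0.0004,0.0015,0,0],
  [0.0004,0.0015,0,0],
])

```text
time_s: 16.63
eef_pos: [0.5711, -0.2193, 0.0738]
tcp_rot: [-0.613, 0.79, -0.0, -0.0]
ft_force: [-0.9, -6.0, -3.9]
grip_width: 0.321
grasp_force: 60.3
```

```bash
python3 j.py
```

```text
t 16.6333 jig x -45.05 lat -0.11 z 73.83 mm Fu -6.05 Fn -0.68 Fz -3.93
```

>>> arm_command([
  [0.0001,0.0005,0,0],
  [0.0003,0.001,0,0],
  [0.0003,0.001,0,0],
])

```text
time_s: 16.88
eef_pos: [0.5713, -0.2184, 0.0738]
tcp_rot: [-0.613, 0.79, -0.001, -0.0]
ft_force: [1.3, -6.5, -4.3]
grip_width: 0.325
grasp_force: 60.3
```

>>> arm_command([
  [0.0001,0.0005,0,0],
  [0.0003,0.001,0,0],
  [0.0003,0.001,0,0],
])

```text
time_s: 17.13
eef_pos: [0.5716, -0.2174, 0.0738]
tcp_rot: [-0.613, 0.79, -0.0, -0.0]
ft_force: [-0.6, -6.0, -4.2]
grip_width: 0.328
grasp_force: 60.3
```

>>> arm_command([
  [0.0001,0.0005,0,0],
  [0.0002,0.001,0,0],
  [0.0002,0.001,0,0],
])

```text
time_s: 17.38
eef_pos: [0.5719, -0.2165, 0.0738]
tcp_rot: [-0.613, 0.79, -0.001, -0.0]
ft_force: [0.4, -5.9, -4.2]
grip_width: 0.323
grasp_force: 60.3
```

>>> arm_command([
  [0.0001,0.0005,0,0],
  [0.0003,0.001,0,0],
  [0.0003,0.001,0,0],
])

```text
time_s: 17.63
eef_pos: [0.5721, -0.2155, 0.0738]
tcp_rot: [-0.613, 0.79, -0.001, -0.0]
ft_force: [-0.5, -6.7, -4.0]
grip_width: 0.322
grasp_force: 60.3
```

>>> arm_command([
  [0.0001,0.0005,0,0],
  [0.0002,0.001,0,0],
  [0.0002,0.001,0,0],
])

```text
time_s: 17.88
eef_pos: [0.5723, -0.2145, 0.0739]
tcp_rot: [-0.613, 0.79, -0.001, -0.0]
ft_force: [0.2, -7.3, -3.8]
grip_width: 0.329
grasp_force: 60.3
```

>>> arm_command([
  [0.0001,0.0005,0,0],
  [0.0003,0.001,0,0],
  [0.0003,0.001,0,0],
])

```text
time_s: 18.13
eef_pos: [0.5726, -0.2136, 0.0739]
tcp_rot: [-0.613, 0.79, -0.001, -0.0]
ft_force: [-0.5, -6.1, -4.1]
grip_width: 0.323
grasp_force: 60.3
```

>>> arm_command([
  [0.0001,0.0005,0,0],
  [0.0002,0.001,0,0],
  [0.0002,0.001,0,0],
])

```text
time_s: 18.38
eef_pos: [0.5726, -0.2133, 0.074]
tcp_rot: [-0.612, 0.791, -0.001, -0.001]
ft_force: [-0.4, -10.0, -4.6]
grip_width: 0.326
grasp_force: 60.3
```

>>> arm_command([
  [0.0001,0.0005,0,0],
  [0.0003,0.001,0,0],
  [0.0003,0.001,0,0],
])

```text
time_s: 18.63
eef_pos: [0.5726, -0.2131, 0.074]
tcp_rot: [-0.612, 0.791, -0.001, -0.001]
ft_force: [-0.6, -12.3, -5.2]
grip_width: 0.325
grasp_force: 60.3
```

Force rose from 6 to 12 N while the position stalled at jig x ≈ −39 mm, so the bar's outer end is about 18 mm in, matching the stop seen near 120 mm. One small confirming nudge, then back off.

>>> arm_command([
  [0.0001,0.0003,0,0],
  [0.0001,0.0005,0,0],
  [0.0001,0.0005,0,0],
])

```text
time_s: 18.88
eef_pos: [0.5726, -0.2131, 0.074]
tcp_rot: [-0.612, 0.791, -0.001, -0.002]
ft_force: [-0.8, -14.4, -4.3]
grip_width: 0.323
grasp_force: 60.3
```

```bash
python3 j.py
```

```text
t 18.8833 jig x -38.72 lat 0.03 z 74.05 mm Fu -14.16 Fn -2.85 Fz -4.32
```

Solid contact with no movement. Retreating along the groove.

>>> arm_command([
  [-0.0005,-0.002,0,0],
  [-0.0015,-0.006,0,0],
  [-0.004,-0.0155,0,0],
  [-0.0075,-0.029,0,0],
  [-0.0115,-0.0445,0,0],
  [-0.0155,-0.06,0,0],
  [-0.0195,-0.0755,0,0],
  [-0.0235,-0.091,0,0],
  [-0.0275,-0.1065,0,0],
  [-0.0315,-0.122,0,0],
  [-0.0345,-0.1335,0,0],
  [-0.0366,-0.1415,0,0],
])

```text
time_s: 19.88
eef_pos: [0.5358, -0.3535, 0.073]
tcp_rot: [-0.612, 0.791, 0.0, -0.0]
ft_force: [0.2, -0.6, -5.6]
grip_width: 0.329
grasp_force: 60.3
```

>>> arm_command([
  [0,0,0.02,0],
  [0,0,0.05,0],
  [0,0,0.085,0],
  [0,0,0.11,0],
  [0,0,0.115,0],
  [0,0,0.115,0],
])

```text
time_s: 20.38
eef_pos: [0.5375, -0.3524, 0.1908]
tcp_rot: [-0.613, 0.79, -0.002, 0.001]
ft_force: [0.7, 0.1, -7.0]
grip_width: 0.321
grasp_force: 60.7
```

```bash
python3 j.py; python3 - <<'E'
from h import *
st()
a=manip.read_camera('top'); cv2.imwrite('pics/t8.png',a); o=cv2.imread('pics/top0.png')
u=np.array([.2504,.9681]);n=np.array([-.9681,.2504])
for x in range(-9,133,3):
    p=u*(x/1e3-.0242)-n*.6085; q=proj('top',[*p,.064]); f=lambda i:cv2.getRectSubPix(i,(1,1),tuple(map(float,q)))[0,0]; print(x,f(o),f(a))
E
```

```text
t 20.3833 jig x -182.37 lat -0.85 z 190.78 mm Fu 0.23 Fn -0.67 Fz -7.04
20.3833 [ 0.5375 -0.3524  0.1908] [-0.6127  0.7903 -0.0019  0.0013] [ 0.71  0.05 -7.04] 0.32085156823520417 60.67829489707947
-9 [185 178 180] [ 96 125 127]
-6 [185 178 180] [ 95 126 126]
-3 [108 192 201] [ 95 123 123]
0 [ 89 196 208] [ 90 118 119]
3 [133 193 197] [ 88 116 116]
6 [143 192 196] [ 81 110 109]
9 [142 191 196] [ 77 106 106]
12 [142 192 197] [ 75 102 102]
15 [142 192 197] [72 98 99]
18 [140 191 195] [71 95 95]
21 [117 174 179] [58 79 80]
24 [116 173 178] [47 65 66]
27 [115 172 177] [41 57 56]
30 [117 172 179] [33 45 46]
33 [116 172 178] [28 41 40]
36 [117 172 177] [25 32 31]
39 [116 172 178] [38 52 52]
42 [116 172 178] [144 201 208]
45 [117 172 178] [138 192 197]
48 [117 173 178] [135 188 193]
51 [116 173 179] [137 190 196]
54 [117 172 178] [135 189 195]
57 [116 172 178] [137 190 195]
60 [117 172 178] [136 188 195]
63 [117 174 180] [137 190 194]
66 [117 173 178] [128 187 194]
69 [116 172 177] [ 97 181 196]
72 [116 172 178] [100 181 196]
75 [115 172 177] [ 99 182 196]
78 [117 173 179] [111 184 195]
81 [116 172 178] [139 190 195]
84 [116 173 179] [136 189 194]
87 [116 173 178] [134 189 194]
90 [113 170 177] [137 190 195]
93 [116 172 178] [135 188 194]
96 [116 173 178] [135 189 195]
99 [116 173 179] [134 188 193]
102 [116 173 178] [135 190 194]
105 [116 173 179] [135 189 195]
108 [116 171 178] [136 189 195]
111 [115 170 177] [135 188 194]
114 [118 171 177] [135 187 194]
117 [104 174 187] [136 189 195]
120 [101 174 188] [137 190 195]
123 [ 89 154 182] [105 165 190]
126 [ 85 146 181] [ 87 150 186]
129 [ 86 146 182] [ 90 152 187]
132 [ 86 147 182] [ 88 151 187]
```

The bar's ring is centred at jig x ≈ 73 mm. Its inner end meets the red stop at ≈ 123 mm, where the stop was before, and the brass is no longer visible. The bar is home with no slip. Now I'll return the blue bar to its spot.

>>> arm_command([
  [0.01,0.02,0,2],
  [0.027,0.052,0,5],
  [0.044,0.085,0,8],
  [0.061,0.117,0,11],
  [0.079,0.15,0,14],
  [0.096,0.183,0,17],
  [0.113,0.215,0,20],
  [0.13,0.247,0,22],
  [0.147,0.28,0,22],
  [0.164,0.312,0,22],
  [0.181,0.345,0,22],
  [0.194,0.3685,0,22],
])

```text
time_s: 21.43
eef_pos: [0.7303, 0.0198, 0.1836]
tcp_rot: [0.753, -0.658, -0.002, 0.002]
ft_force: [0.2, -0.5, -5.7]
grip_width: 0.325
grasp_force: 60.5
```

>>> arm_command([
  [0,0,-0.02,0],
  [0,0,-0.05,0],
  [0,0,-0.08,0],
  [0,0,-0.11,0],
  [0,0,-0.13,0],
  [0,0,-0.142,0],
  [0,0,-0.147,0],
  [0,0,-0.147,0],
  [0,0,-0.147,0],
])

```text
time_s: 22.18
eef_pos: [0.731, 0.0164, 0.0421]
tcp_rot: [0.752, -0.659, 0.0, -0.0]
ft_force: [-0.2, 0.4, -5.4]
grip_width: 0.327
grasp_force: 60.5
```

>>> arm_command([
  [0,0,-0.003,0],
  [0,0,-0.005,0],
  [0,0,-0.006,0],
  [0,0,-0.007,0],
  [0,0,-0.007,0],
  [0,0,-0.007,0],
])

```text
time_s: 22.68
eef_pos: [0.7308, 0.0165, 0.0352]
tcp_rot: [0.752, -0.659, 0.0, -0.0]
ft_force: [-1.4, 0.0, -1.2]
grip_width: 0.326
grasp_force: 61.1
```

>>> arm_command([
  [0,0,-0.0005,0],
  [0,0,-0.0005,0],
  [0,0,-0.0005,0],
  [0,0,-0.0005,0],
  [0,0,-0.0005,0],
  [0,0,-0.0005,0],
], hand=-0.3)

```text
time_s: 23.18
eef_pos: [0.7307, 0.0164, 0.034]
tcp_rot: [0.752, -0.659, 0.0, -0.0]
ft_force: [0.4, -0.4, -0.7]
grip_width: 0.65
grasp_force: 0.0
```

>>> arm_command([
  [0,0,0.01,0],
  [0,0,0.03,0],
  [0,0,0.06,0],
  [0,0,0.09,0],
  [0,0,0.12,0],
  [0,0,0.15,0],
  [0,0,0.17,0],
  [-0.02,0,0.19,0],
  [-0.06,0.01,0.2,0],
  [-0.1,0.02,0.2,0],
  [-0.14,0.03,0.2,0],
  [-0.18,0.03,0.2,0],
])

```text
time_s: 24.18
eef_pos: [0.5488, 0.0472, 0.2344]
tcp_rot: [0.752, -0.659, 0.0, -0.001]
ft_force: [-1.0, -0.2, 0.4]
grip_width: 0.652
grasp_force: 0.0
```

>>> arm_command([
  [-0.04,0.03,0,0],
  [-0.07,0.07,0,0],
  [-0.1,0.11,0,0],
  [-0.12,0.15,0,0],
  [-0.14,0.19,0,0],
  [-0.16,0.23,0,0],
  [-0.18,0.26,0,0],
  [-0.19,0.28,0,0],
  [-0.19,0.28,0,0],
  [-0.19,0.28,0,0],
])

```text
time_s: 25.02
eef_pos: [0.3591, 0.3284, 0.2343]
tcp_rot: [0.754, -0.657, -0.0, -0.0]
ft_force: [0.2, -0.2, 0.1]
grip_width: 0.649
grasp_force: 0.0
```

```bash
python3 - <<'E'
from h import *
st()
a=manip.read_camera('top'); cv2.imwrite('pics/t9.png',a); o=cv2.imread('pics/top0.png')
def bar(im,f):
    m=f(im.astype(int)).astype(np.uint8); n,l,s,c=cv2.connectedComponentsWithStats(m); k=1+np.argmax(s[1:,4]); return np.round(c[k],1),s[k]
r=lambda im,x0,x1,y0,y1:im[y0:y1,x0:x1]
for nm,reg,f in(('blue',(295,355,135,175),lambda i:i[...,0]>i[...,1]+40),('copper',(225,300,200,270),lambda i:i[...,2]>i[...,0]+50),('dark',(220,300,230,270),lambda i:i.sum(2)<110)):
    print(nm,bar(r(o,*reg),f),bar(r(a,*reg),f))
u=np.array([.2504,.9681]);n=np.array([-.9681,.2504])
for x in list(range(0,36,3))+list(range(63,84,3))+list(range(108,132,3)):
    p=u*(x/1e3-.0242)-n*.6085; q=proj('top',[*p,.064]); print(x,cv2.getRectSubPix(a,(1,1),tuple(map(float,q)))[0,0])
E
```

```text
25.0167 [0.3591 0.3284 0.2343] [ 7.536e-01 -6.574e-01 -1.000e-04 -2.000e-04] [ 0.16 -0.17  0.15] 0.6489259064448618 0.0
blue (array([15.4, 20.3]), array([  7,  15,  18,  12, 208], dtype=int32)) (array([15.4, 21.5]), array([  7,  16,  18,  12, 214], dtype=int32))
copper (array([34.3, 20.8]), array([ 13,   9,  44,  25, 539], dtype=int32)) (array([34.4, 20.8]), array([ 13,   9,  44,  25, 542], dtype=int32))
dark (array([29.7, 19.2]), array([  7,   7,  45,  26, 215], dtype=int32)) (array([30.5, 19.6]), array([  7,   7,  45,  26, 196], dtype=int32))
0 [ 92 201 212]
3 [136 196 200]
6 [147 195 199]
9 [144 194 199]
12 [145 196 201]
15 [145 195 199]
18 [143 194 199]
21 [121 177 182]
24 [135 188 193]
27 [134 187 193]
30 [134 187 193]
33 [134 186 192]
63 [137 188 193]
66 [126 185 193]
69 [ 96 180 194]
72 [ 98 179 194]
75 [ 95 179 194]
78 [109 183 194]
81 [136 188 192]
108 [133 187 193]
111 [134 186 192]
114 [134 186 193]
117 [134 187 193]
120 [136 188 193]
123 [105 164 189]
126 [ 87 150 186]
129 [ 88 151 185]
```

The bar is still home, the rack bars haven't moved, and the blue bar is back within about 3 mm. Handing in.

```bash
python3 -c "
from cell import manip
print(manip.finish_job())"
```

```text
the job is handed in; nothing more can be done
None
```

The bright bar is home against the red stop: brass pin out of sight, no stop slip visible, and the push peaked at about 14 N including roughly 6 N of bar friction. The tool couldn't lean, so I pushed with the blue bar and put it back within about 3 mm; both rack bars are untouched, and the job is handed in at about 25 s (no verdict was returned).

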